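# Open the drilling jig's guard and draw the blank home

## Task

The blank in the drilling jig has slipped away from its stop. Swing the jig's guard up until it rests open on its stops, then press on top of the blank and draw it back along the channel until it lies flat and fully home against the near stop. Leave the guard open, and leave the other things on the bench where they are.

Things in the scene. Friction and masses are not known exactly. Their poses are not given: they have to be found in the camera images.
- jig: Drilling jig screwed to the bench: plywood base 207 x 119 x 12 mm. Origin: centre of its underside, on the bench; x along the channel from near end to hinge end, y left, z up; may be turned. Channel along x: floor z = 12 mm, 75 mm wide, from x = -88.5 (near stop) to 73.5 mm (rear block); rails, stop and block 10 mm high, tops z = 22 mm. Rubber rests on the rails to z = 34 mm at x = -52 mm.
- stop_face (a point): Middle of the face of the dark wooden near stop that the blank must lie against, in the channel at jig x = -88.5 mm, z = 18 mm; axes as the jig's, +x into the channel.
- guard (a joint): Hinge of the chip guard, an aluminium frame with a hazy clear window, 105 mm wide, 6 mm thick. Shut, it covers the channel from jig x = -58.5 mm back, underside about 36 mm up. Radians: 0 shut and level, grows as the near edge swings up and away from the robot, 1.7 = resting open on its stops, just past upright. 0.16 kg, little friction; falls shut by itself below about 1.5, onto the stops beyond.
- guard_bar (a point): Middle of the guard's handle: level round steel bar 12 mm thick, 76 mm clear between its end arms, parallel to the jig's y. Shut: jig x = -93.5 mm, 50 mm above the bench, 22 mm clear above the near stop and 29 mm clear of the guard's near edge. Can be pinched from above with fingers either side in the jig's x, and turns in the fingers as the guard swings.
- guard_hinge (a point): Middle of the guard's hinge axis, fixed at jig x = 88.5 mm, z = 37 mm; axis parallel to the jig's y. The shut bar lies 182 mm in -x and 13 mm in +z from it. The steel hinge blocks and stops behind it reach z = 72 mm.
- blank: The blank: flat pale wooden board 110 x 70 x 12 mm, about 0.05 kg, loose on the channel floor, 2.5 mm to spare each side. Origin: centre of its underside; its y is its length, +y end towards the near stop. Its top is 24 mm above the bench, 2 mm above the rails. Starts under the guard, near end 38 to 50 mm from the stop; pressing on top with 5 to 15 N by shut fingertips drags it along.
- blank_near_end (a point): Middle of the blank's near end face, 55 mm from its centre, 6 mm above its underside; it must come to the stop face.
- spare_offcut: Bystander: wooden offcut 45 x 100 x 19 mm on the bench beside the jig; not the blank. Origin: centre of underside.
- pliers: Bystander: red-handled pliers 204 mm long lying right of the jig. Origin: centre of underside.
- block_plane: Bystander: block plane 164 mm long, 51 mm high. Origin: centre of underside.
- glue_bottle: Bystander: yellow squeeze bottle 185 mm high, left of the jig. Origin: centre of underside.
- tape_measure: Bystander: yellow tape measure 94 mm long, 69 mm high, left of the jig. Origin: centre of underside.

How it is judged:
By the outcome, as a careful person would: the job done as asked, in the order asked, and still so for the second after the job is handed in, with the robot touching nothing.
It also fails if it takes over 56 s, if anything falls off the work surface, if the arm or the gripper's body presses on something with over 40 N, if the wrist force passes 120 N, or if a joint passes its speed limit or range.

## Robot

A 7-joint arm with a two-finger parallel gripper is mounted at the origin on a cart in front of the work surface, level with it; the furniture and walls round the work are solid. World frame = base frame: x ahead of the robot, y to its left, z up, the work surface at z = 0. Lengths are in mm, angles in degrees, forces in N, time in s.
With the tool pointing down it reaches from about 350 to 900 mm from the base axis. Payload 19.9 kg.
Tool frame: the origin (TCP) lies midway between the tips of the shut fingers; the grasp point (between the pads) lies 19 mm behind it; z points along the fingers, y is the line along which they close (so a half turn about z gives the same grasp; the last joint's range is limited). The gripper opens to 94 mm and grips with 3 to 60 N. Pads are 16 mm wide; open, the fingers measure 119 mm over their backs; the gripper's body (75 mm by 177 mm) begins 78 mm behind the grasp point.
Start: joints at [72.107, 23.915, -0.59, 92.452, 0.269, 63.638, -3.037], TCP at [167.183, -602.203, 205.425] pointing down, gripper open.
Joint ranges: [-161.28, 161.28], [-22.2, 115.67], [-73.04, 71.86], [3.21, 147.25], [-68.34, 248.33], [10.77, 114.83], [-161.83, 161.83]. Speed limits (degrees/s): [108.29, 108.29, 136.94, 136.94, 172.46, 172.46, 172.46].

## Interface

Orientations are given as a 3x3 rotation matrix whose columns are the frame's x, y, z axes.
In Python, from workcell import manip gives the robot as it stands.
- The arm moves only by the shell command python3 -m inch 'ROWS' [OPENING] [FORCE]. ROWS is JSON, a list of rows, each a list of 2 entries, a list of its own where there are three numbers: the shift along the world's x, y, z normalised to -1 to 1, where 1 is 0.25 m, then the turn, a rotation vector about the world's x, y, z normalised to -1 to 1, where 1 is 180 degrees. A call has 1 to 5 rows; each row is the pose to reach, as a shift and turn from the pose commanded when the call began, turning the shorter way round; what a row does not reach only later rows make up. A row lasts 1/12 s, in which the tool goes at most 41.7 mm and 7.16 degrees, less where a joint would pass 70% of its speed; a pose out of reach is approached as far as the arm can. A call with a number of a shift or a turn outside -1 to 1 is refused whole. A call with a gripper value outside its range is refused whole. OPENING is the closure, from -1 (fully open) to 1 (shut), so that 0 is half open, set as the call begins (- or left out, the last holds). The fingers move at their own pace and stop on an object; FORCE is the grip in N (left out, the last holds). Time passes only in rows, so rows that repeat a pose let the fingers close. It gives the time, the measured TCP pose, the force, the opening and the grip force at its end, in the units of the state.
- manip.observe(): the state, without advancing time (a new reading comes with each control period).
- manip.read_camera(name): name is "scene" or "top" or "wrist"; returns a dict with "img" (384x512x3 uint8, red, green, blue), "depth" (384x512 float32, mm along the optical axis (not along the pixel's ray), 0 where there is no reading), "K" (3x3 intrinsics, pixels), "extrinsics" (4x4, takes a point from world to camera coordinates). Camera axes: x right, y down, z forward; pixel columns grow to the right and rows downward; lengths in mm; the calibration is good to about 2 mm. A picture is of the moment at which its call begins.
- manip.sign_off(): hands the job in; it is judged then, once.
The state is a dict: "time_s": time; "qpos": joint angles; "qd": joint speeds; "joint_torque": joint torques, N m; "tcp_pos": TCP position; "tool_rot": TCP orientation; "ft_force": force on the tool from outside, world axes, zero at the start; "ft_torque": the same for the moment, N m; "finger_gap": opening from 0.0 (shut) to 1.0 (fully open); "grasp_force": force on a finger pad.
Only numpy, scipy, OpenCV 4.12 (cv2) and the standard library are available. Lean on these libraries where they do the work, as an engineer would, in place of code of your own. Each camera call takes 0.05 s, during which the arm holds its last target. There are 200 camera calls.

## Working session

There is one attempt and no reset: what is moved stays moved. The work goes in short steps, Python scripts to look and compute and a shell command to move; the robot and the scene stay as the last step left them, time stands still between calls to the robot, and variables do not carry over. Pictures are saved under pics/ and viewed, at most 10 in all, crops included, and the job is handed in when it is done.

```bash
mkdir -p pics; cat > h.py <<'E'
import numpy as np, cv2
from workcell import manip
def cam(n,save=None):
    c=manip.read_camera(n)
    if save: cv2.imwrite('pics/'+save,c['img'][:,:,::-1])
    np.savez('/tmp/'+n+'.npz',**c); return c
def load(n): return dict(np.load('/tmp/'+n+'.npz'))
def px(c,u,v,z=None):
    K,E=c['K'],np.array(c['extrinsics']); R,t=E[:3,:3],E[:3,3]
    r=np.linalg.inv(K)@[u,v,1]
    if z is None:
        d=np.median([x for x in c['depth'][v-1:v+2,u-1:u+2].ravel() if x>0] or [0]); return R.T@(r*d-t)
    o=-R.T@t; w=R.T@r; return o+w*(z-o[2])/w[2]
E
python3 - <<'E'
from h import *
cam('top','top1.png');cam('scene','scene1.png')
s=manip.observe();print(s['time_s'],s['tcp_pos'],s['tool_rot'],s['ft_force'])
E
```

```text
0.1 [ 167.08697316 -601.91091289  204.9155205 ] [[ 9.63556532e-01  2.67504542e-01 -3.60956951e-04]
 [ 2.67504773e-01 -9.63556017e-01  9.99016082e-04]
 [-8.05609028e-05 -1.05916618e-03 -9.99999436e-01]] [ 0.00561561 -0.62913389  0.02334573]
```

View pics/top1.png

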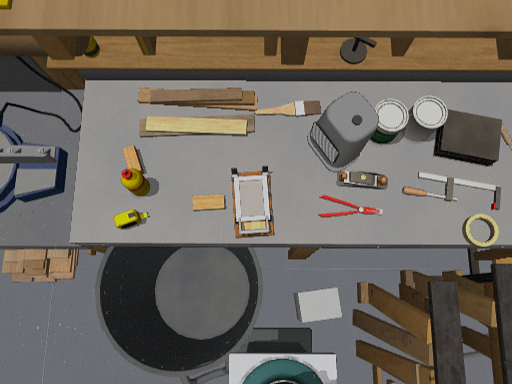

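View pics/scene1.png

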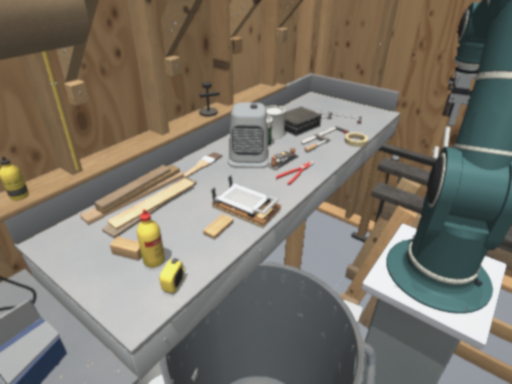

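The top view shows the jig at about (252,201), with the offcut at (209,202), the pliers at (350,207) and the plane at (362,180). I'll zoom in on the jig.

```bash
python3 - <<'E'
from h import *
c=load('top')
im=cv2.resize(c['img'][155:245,185:295],None,fx=6,fy=6,interpolation=cv2.INTER_CUBIC)
cv2.imwrite('pics/topz.png',im[:,:,::-1])
for n,u,v,z in [('jig',252,201,22),('off',209,202,19),('base L near',237,236,12),('base R near',273,234,12),('edge',250,244,0)]:
    print(n,px(c,u,v,z).round(),px(c,u,v).round())
E
```

```text
jig [607.  97.  22.] [604.  97.  40.]
off [604. 233.  19.] [604. 233.  20.]
base L near [498. 143.  12.] [497. 143.  19.]
base R near [504.  31.  12.] [507.  31.  -3.]
edge [474. 103.   0.] [476. 103. -14.]
```

View pics/topz.png

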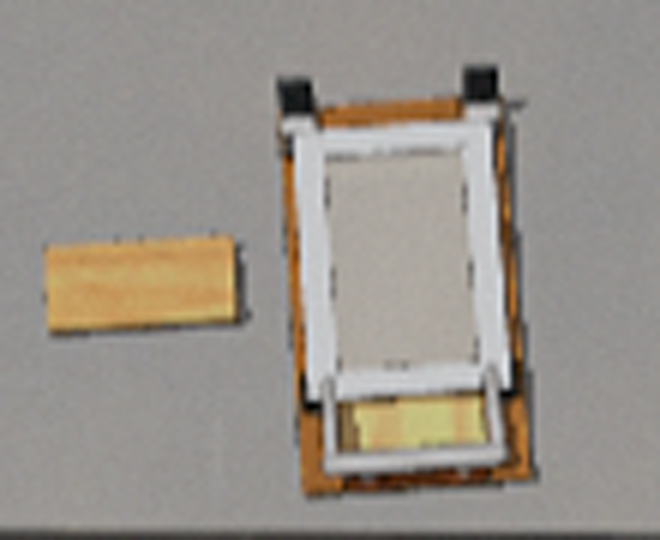

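The crop shows the guard bar running from (330,465) to (502,457). The jig is turned a few degrees anticlockwise, and the black hinge stops are at the far end.

```bash
python3 - <<'E'
from h import *
c=load('top')
f=lambda u,v,z: px(c,185+(u-2.5)/6,155+(v-2.5)/6,z)
a,b=f(330,466,50),f(502,457,50); d=a-b
print('bar',a.round(),b.round(),(a+b)/2,'yaw',np.degrees(np.arctan2(-d[0],d[1])))
n1,n2=f(305,493,12),f(533,478,12);print('near',n1,n2,np.linalg.norm(n1-n2))
d=n1-n2;print(np.degrees(np.arctan2(-d[0],d[1])))
l1,l2=f(307,400,42),f(297,130,42);d=l2-l1;print(np.degrees(np.arctan2(d[1],d[0])))
l1,l2=f(510,388,42),f(490,110,42);d=l2-l1;print(np.degrees(np.arctan2(d[1],d[0])))
yaw=np.radians(3.3);m=(n1+n2)/2
print('bar from near edge',m+10*np.array([np.cos(yaw),np.sin(yaw),0]))
E
```

```text
bar [504. 134.  50.] [509.  47.  50.] [506.60275968  90.41510306  50.        ] yaw 3.339407183219614
near [495.17562316 148.39265059  12.        ] [503.68530844  29.85633556  12.        ] 118.84137632159822
4.106201777960063
3.0532530120191415
4.052173145843837
bar from near edge [509.41388396  89.70013334  12.        ]
```

```bash
python3 -m inch '[[[0.1,0.2,0],[0,0,0.035]],[[0.341,0.692,0],[0,0,0.1085]],[[0.341,0.692,0],[0,0,0.1085]],[[0.341,0.692,0],[0,0,0.1085]],[[0.341,0.692,0],[0,0,0.1085]]]' 0.36 20
```

```text
time_s: 0.52
tcp_pos: [253.8, -425.7, 205.2]
tool_rot: [[0.817, 0.577, -0.0], [0.577, -0.817, 0.001], [0.0, -0.001, -1.0]]
ft_force: [1.4, 0.1, 0.1]
finger_gap: 0.68
grasp_force: 0.0
```

```bash
M='x'; python3 -m inch '[[[0.341,0.692,0],[0,0,0.1085]],[[0.341,0.692,0],[0,0,0.1085]],[[0.341,0.692,0],[0,0,0.1085]],[[0.341,0.692,0],[0,0,0.1085]],[[0.341,0.692,0],[0,0,0.1085]]]' && python3 -m inch '[[[0.341,0.692,0],[0,0,0.1085]],[[0.341,0.692,0],[0,0,0.1085]],[[0.341,0.692,0],[0,0,0.1085]],[[0.341,0.692,0],[0,0,0.1085]],[[0.341,0.692,0],[0,0,0.1085]]]'
```

```text
time_s: 0.93
tcp_pos: [338.7, -252.8, 205.5]
tool_rot: [[0.577, 0.817, -0.0], [0.817, -0.577, -0.0], [-0.0, -0.0, -1.0]]
ft_force: [0.8, 0.0, -0.1]
finger_gap: 0.336
grasp_force: 0.0
time_s: 1.35
tcp_pos: [423.9, -79.5, 205.6]
tool_rot: [[0.271, 0.963, 0.001], [0.963, -0.271, 0.0], [0.0, 0.001, -1.0]]
ft_force: [0.4, -0.6, 0.0]
finger_gap: 0.318
grasp_force: 0.0
```

```bash
python3 -m inch '[[[0.341,0.692,0],[0,0,0.108]],[[0.341,0.692,0],[0,0,0.108]],[[0.341,0.692,0],[0,0,0.108]],[[0.341,0.692,0],[0,0,0.108]],[[0.341,0.692,0],[0,0,0.108]]]' && python3 -m inch '[[[0,0,0],[0,0,0]],[[0,0,0],[0,0,0]],[[0,0,0],[0,0,0]]]'; python3 -c "
from h import *
cam('wrist','w1.png')"
```

```text
time_s: 1.77
tcp_pos: [508.9, 93.6, 205.3]
tool_rot: [[-0.065, 0.998, 0.0], [0.998, 0.065, 0.001], [0.001, 0.0, -1.0]]
ft_force: [-0.1, 0.7, -0.1]
finger_gap: 0.32
grasp_force: 0.0
time_s: 2.02
tcp_pos: [507.8, 89.2, 205.1]
tool_rot: [[-0.062, 0.998, -0.001], [0.998, 0.062, -0.0], [-0.0, -0.001, -1.0]]
ft_force: [-0.7, -0.2, -0.1]
finger_gap: 0.32
grasp_force: 0.0
```

View pics/w1.png

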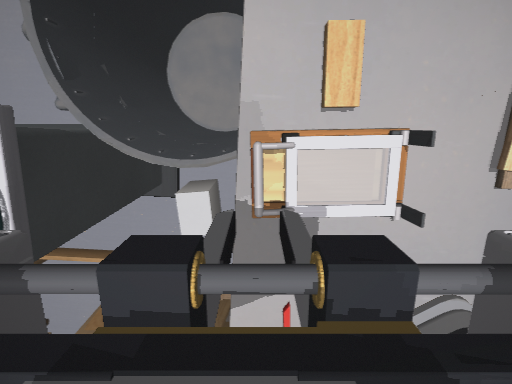

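The wrist view shows the bar as a vertical strip at u≈259, v 146 to 213, between the fingers along the closing direction. I'll measure it here.

```bash
python3 - <<'E'
from h import *
c=load('wrist')
for v in (155,165,179,195,205):
    r=c['img'][v,250:272].mean(1).astype(int); print(v,r)
for u,v in [(259,150),(259,165),(259,179),(259,195),(259,208)]: print(px(c,u,v).round(1),px(c,u,v,56).round(1))
for u,v,z in [(290,142,42),(396,141,42),(290,214,42),(396,212,42)]: print(px(c,u,v,z).round(1),px(c,u,v).round(1))
E
```

```text
155 [116  81  82 112 158 175 192 210 201 185 170 150 139 171 192 192 192 192
 192 192 192 192]
165 [146  75  78 102 153 173 189 207 202 187 173 154 125 127 182 182 181 181
 182 181 180 180]
179 [151 102  77  99 144 169 185 201 202 191 176 159 137 145 193 193 193 193
 193 194 193 193]
195 [164 117  77  91 125 163 179 193 202 193 180 164 142 152 195 195 194 195
 196 195 195 195]
205 [116 117 115 119 121 159 176 190 205 210 196 179 153 112  73  87 116 115
 115 106  74  73]
[507.  124.1  55.2] [506.9 124.1  56. ]
[508.1 106.2  55.7] [508.1 106.3  56. ]
[509.2  89.1  56. ] [509.2  89.2  56. ]
[510.4  68.9  55.4] [510.4  69.1  56. ]
[511.5  52.2  55.2] [511.5  52.4  56. ]
[544.5 135.   42. ] [544.4 135.1  43.1]
[674.3 144.3  42. ] [674.7 144.2  41.2]
[552.8  42.4  42. ] [527.7  98.9 215.5]
[690.4  53.7  42. ] [690.8  53.5  41.3]
```

```bash
python3 -m inch '[[[0.003,0,-0.12],[0,0,0]],[[0.003,0,-0.26],[0,0,0]],[[0.003,0,-0.4],[0,0,0]],[[0.003,0,-0.5],[0,0,0]],[[0.003,0,-0.54],[0,0,0]]]' && python3 -m inch '[[[0,0,-0.07],[0,0,0]],[[0,0,-0.13],[0,0,0]],[[0,0,-0.15],[0,0,0]],[[0,0,-0.15],[0,0,0]]]' && python3 -m inch '[[[0,0,0],[0,0,0]],[[0,0,0],[0,0,0]],[[0,0,0],[0,0,0]],[[0,0,0],[0,0,0]],[[0,0,0],[0,0,0]]]' 1 15
```

```text
time_s: 2.48
tcp_pos: [507.1, 88.1, 67.5]
tool_rot: [[-0.06, 0.998, -0.004], [0.998, 0.06, -0.001], [-0.001, -0.004, -1.0]]
ft_force: [-0.1, 0.1, -0.2]
finger_gap: 0.322
grasp_force: 0.0
time_s: 2.82
tcp_pos: [508.7, 89.1, 32.9]
tool_rot: [[-0.061, 0.998, -0.001], [0.998, 0.061, -0.0], [-0.0, -0.001, -1.0]]
ft_force: [-0.1, -0.0, -0.5]
finger_gap: 0.325
grasp_force: 0.0
time_s: 3.23
tcp_pos: [508.8, 89.6, 33.7]
tool_rot: [[-0.062, 0.998, -0.0], [0.998, 0.062, -0.001], [-0.001, -0.0, -1.0]]
ft_force: [-6.0, -1.3, 10.4]
finger_gap: 0.121
grasp_force: 15.0
```

```bash
python3 - <<'E'
import numpy as np
p=lambda t:182.5*np.array([-np.cos(np.radians(t+4.09)),0,np.sin(np.radians(t+4.09))])
y=np.radians(3.6)
for k in range(0,96,24):
    print([ [round(float(v),3) for v in ((d:=p(t)-p(k))[0]*np.cos(y)/250,d[0]*np.sin(y)/250,d[2]/250)] for t in np.arange(k+4.8,k+24.1,4.8)])
E
```

```text
File "<stdin>", line 5
SyntaxError: assignment expression cannot be used in a comprehension iterable expression
```

```bash
python3 - <<'E'
import numpy as np
p=lambda t:182.5/250*np.array([-np.cos(np.radians(t+4.09)),0,np.sin(np.radians(t+4.09))])
y=np.radians(3.6)
for k in range(0,96,24):
    D=[p(t)-p(k) for t in np.arange(k+4.8,k+24.1,4.8)]
    print([[round(float(v),3) for v in (d[0]*np.cos(y),d[0]*np.sin(y),d[2])] for d in D])
E
```

```text
[[0.007, 0.0, 0.061], [0.019, 0.001, 0.121], [0.036, 0.002, 0.179], [0.058, 0.004, 0.237], [0.084, 0.005, 0.292]]
[[0.031, 0.002, 0.053], [0.066, 0.004, 0.103], [0.106, 0.007, 0.149], [0.149, 0.009, 0.193], [0.195, 0.012, 0.232]]
[[0.05, 0.003, 0.036], [0.102, 0.006, 0.067], [0.157, 0.01, 0.093], [0.214, 0.013, 0.115], [0.272, 0.017, 0.133]]
[[0.06, 0.004, 0.012], [0.12, 0.008, 0.019], [0.181, 0.011, 0.021], [0.242, 0.015, 0.018], [0.303, 0.019, 0.01]]
```

```bash
python3 -m inch '[[[0.007,0,0.061],[0,0,0]],[[0.019,0.001,0.121],[0,0,0]],[[0.036,0.002,0.179],[0,0,0]],[[0.058,0.004,0.237],[0,0,0]],[[0.084,0.005,0.292],[0,0,0]]]'; python3 -m inch '[[[0.031,0.002,0.053],[0,0,0]],[[0.066,0.004,0.103],[0,0,0]],[[0.106,0.007,0.149],[0,0,0]],[[0.149,0.009,0.193],[0,0,0]],[[0.195,0.012,0.232],[0,0,0]]]'
```

```text
time_s: 3.65
tcp_pos: [528.8, 91.0, 106.9]
tool_rot: [[-0.062, 0.998, -0.002], [0.998, 0.062, -0.001], [-0.001, -0.002, -1.0]]
ft_force: [-4.5, 0.4, -0.0]
finger_gap: 0.124
grasp_force: 15.0
time_s: 4.07
tcp_pos: [577.2, 94.6, 165.7]
tool_rot: [[-0.063, 0.998, -0.003], [0.998, 0.063, -0.001], [-0.001, -0.003, -1.0]]
ft_force: [-13.2, 1.6, 14.7]
finger_gap: 0.121
grasp_force: 15.0
```

```bash
python3 -m inch '[[[0.05,0.003,0.036],[0,0,0]],[[0.102,0.006,0.067],[0,0,0]],[[0.157,0.01,0.093],[0,0,0]],[[0.214,0.013,0.115],[0,0,0]],[[0.272,0.017,0.133],[0,0,0]]]'; python3 -m inch '[[[0.06,0.004,0.012],[0,0,0]],[[0.12,0.008,0.019],[0,0,0]],[[0.181,0.011,0.021],[0,0,0]],[[0.242,0.015,0.018],[0,0,0]],[[0.303,0.019,0.01],[0,0,0]]]';python3 -m inch '[[[0,0,0],[0,0,0]],[[0,0,0],[0,0,0]]]'
```

```text
time_s: 4.48
tcp_pos: [647.2, 99.0, 198.6]
tool_rot: [[-0.063, 0.998, 0.001], [0.998, 0.063, 0.001], [0.001, 0.001, -1.0]]
ft_force: [-1.5, 2.9, 1.0]
finger_gap: 0.122
grasp_force: 15.0
time_s: 4.9
tcp_pos: [723.1, 103.5, 200.7]
tool_rot: [[-0.062, 0.998, 0.001], [0.998, 0.062, 0.001], [0.001, 0.001, -1.0]]
ft_force: [-1.1, 2.0, -0.7]
finger_gap: 0.121
grasp_force: 15.0
time_s: 5.07
tcp_pos: [723.0, 103.3, 200.2]
tool_rot: [[-0.062, 0.998, 0.001], [0.998, 0.062, 0.001], [0.001, 0.001, -1.0]]
ft_force: [0.1, 0.3, 2.8]
finger_gap: 0.123
grasp_force: 15.0
```

```bash
python3 -m inch '[[[0,0,0],[0,0,0]],[[0,0,0],[0,0,0]],[[0,0,0],[0,0,0]],[[0,0,0],[0,0,0]]]' 0.36; python3 -m inch '[[[0,0,0.08],[0,0,0]],[[0,0,0.18],[0,0,0]],[[0,0,0.26],[0,0,0]],[[0,0,0.3],[0,0,0]],[[0,0,0.3],[0,0,0]]]'
```

```text
time_s: 5.4
tcp_pos: [722.2, 102.9, 199.9]
tool_rot: [[-0.062, 0.998, -0.0], [0.998, 0.062, -0.0], [-0.0, -0.0, -1.0]]
ft_force: [0.5, 0.2, -0.0]
finger_gap: 0.318
grasp_force: 0.0
time_s: 5.82
tcp_pos: [723.0, 103.3, 277.0]
tool_rot: [[-0.062, 0.998, 0.003], [0.998, 0.062, 0.0], [0.0, 0.003, -1.0]]
ft_force: [0.8, 0.3, 0.0]
finger_gap: 0.322
grasp_force: 0.0
```

```bash
python3 -m inch '[[[-0.1,-0.006,0],[0,0,0]],[[-0.25,-0.016,0],[0,0,0]],[[-0.4,-0.026,0],[0,0,0]],[[-0.52,-0.034,0],[0,0,0]],[[-0.556,-0.036,0],[0,0,0]]]' 1; python3 -m inch '[[[0,0,0],[0,0,0]],[[0,0,0],[0,0,0]],[[0,0,0],[0,0,0]]]'; python3 -c "
from h import *
cam('wrist','w2.png')"
```

```text
time_s: 6.23
tcp_pos: [579.6, 93.7, 273.7]
tool_rot: [[-0.062, 0.998, -0.002], [0.998, 0.062, -0.002], [-0.002, -0.002, -1.0]]
ft_force: [-0.9, -0.1, 0.4]
finger_gap: 0.016
grasp_force: 0.0
time_s: 6.48
tcp_pos: [584.3, 93.8, 274.1]
tool_rot: [[-0.061, 0.998, -0.001], [0.998, 0.061, 0.0], [0.0, -0.001, -1.0]]
ft_force: [-0.3, 1.1, -0.4]
finger_gap: 0.007
grasp_force: 0.0
```

View pics/w2.png

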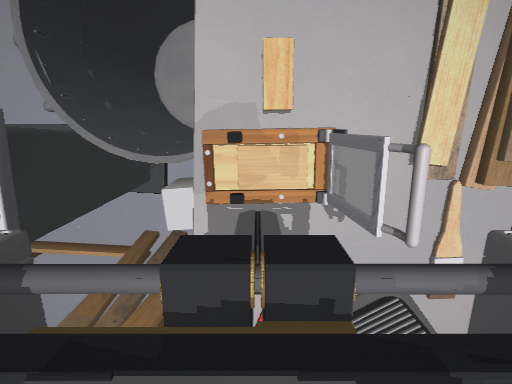

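The guard is standing open. The near stop face is at u≈213, the blank's near end at u≈238 and its far end at u≈314, at v≈166. I'll measure these.

```bash
python3 - <<'E'
from h import *
c=load('wrist')
o=np.array([601.8,95.4,0]);y=np.radians(3.6);R=np.array([[np.cos(y),np.sin(y),0],[-np.sin(y),np.cos(y),0],[0,0,1]])
for u,v,z in [(213,166,22),(238,166,24),(238,150,24),(238,186,24),(314,145,24),(314,166,24),(314,188,24),(418,195,222)]: print(u,v,px(c,u,v,z).round(),(R@(px(c,u,v,z)-o)).round(1),(R@(px(c,u,v)-o)).round(1))
E
```

```text
213 166 [514.  90.  22.] [-88.3   0.2  22. ] [-88.6  -0.1  20.3]
238 166 [553.  93.  24.] [-48.7   0.4  24. ] [-48.8   0.2  22.8]
238 150 [552. 118.  24.] [-48.2  25.5  24. ] [-48.3  25.4  23.3]
238 186 [555.  61.  24.] [-49.2 -31.8  24. ] [-50.1 -34.6  11.6]
314 145 [669. 133.  24.] [69.4 33.  24. ] [72.1 32.  10.9]
314 166 [673. 100.  24.] [70.9  0.3 24. ] [73.4 -1.5 11.9]
314 188 [676.  65.  24.] [ 72.5 -35.3  24. ] [ 73.6 -36.5  18.8]
418 195 [722. 107. 222.] [121.2   4.2 222. ] [122.4   3.7 220. ]
```

```bash
python3 -m inch '[[[0,0,-0.1],[0,0,0]],[[0,0,-0.25],[0,0,0]],[[0,0,-0.4],[0,0,0]],[[0,0,-0.53],[0,0,0]],[[0,0,-0.65],[0,0,0]]]'; python3 -m inch '[[[0,0,-0.11],[0,0,0]],[[0,0,-0.2],[0,0,0]],[[0,0,-0.26],[0,0,0]],[[0,0,-0.3],[0,0,0]],[[0,0,-0.32],[0,0,0]]]';  python3 -m inch '[[[0,0,0],[0,0,0]],[[0,0,-0.01],[0,0,0]],[[0,0,-0.02],[0,0,0]],[[0,0,-0.024],[0,0,0]],[[0,0,-0.024],[0,0,0]]]'
```

```text
time_s: 6.95
tcp_pos: [583.4, 94.2, 109.4]
tool_rot: [[-0.062, 0.998, -0.002], [0.998, 0.062, 0.0], [0.001, -0.002, -1.0]]
ft_force: [0.5, -0.2, -0.7]
finger_gap: 0.005
grasp_force: 0.0
time_s: 7.37
tcp_pos: [583.2, 94.3, 30.3]
tool_rot: [[-0.062, 0.998, -0.002], [0.998, 0.062, 0.0], [0.0, -0.002, -1.0]]
ft_force: [0.2, -0.1, 0.4]
finger_gap: 0.001
grasp_force: 0.0
time_s: 7.78
tcp_pos: [583.7, 94.0, 26.5]
tool_rot: [[-0.062, 0.998, 0.0], [0.998, 0.062, -0.0], [-0.0, 0.0, -1.0]]
ft_force: [0.3, -0.9, -0.1]
finger_gap: 0.007
grasp_force: 0.0
```

```bash
python3 -m inch '[[[0,0,-0.006],[0,0,0]],[[0,0,-0.01],[0,0,0]],[[0,0,-0.01],[0,0,0]]]';  python3 -m inch '[[[0,0,-0.004],[0,0,0]],[[0,0,-0.004],[0,0,0]],[[0,0,-0.004],[0,0,0]]]'
```

```text
time_s: 8.03
tcp_pos: [583.7, 94.1, 24.3]
tool_rot: [[-0.062, 0.998, 0.001], [0.998, 0.062, -0.0], [-0.0, 0.001, -1.0]]
ft_force: [-3.0, -1.2, 8.8]
finger_gap: 0.007
grasp_force: 4.3
time_s: 8.28
tcp_pos: [583.8, 94.1, 24.2]
tool_rot: [[-0.062, 0.998, 0.001], [0.998, 0.062, -0.001], [-0.001, 0.001, -1.0]]
ft_force: [-10.2, -3.4, 26.5]
finger_gap: 0.002
grasp_force: 13.4
```

```bash
python3 -m inch '[[[0,0,0.003],[0,0,0]],[[-0.01,-0.001,0.003],[0,0,0]],[[-0.025,-0.002,0.003],[0,0,0]],[[-0.04,-0.003,0.003],[0,0,0]],[[-0.05,-0.003,0.003],[0,0,0]]]'
```

```text
time_s: 8.7
tcp_pos: [572.0, 93.5, 24.4]
tool_rot: [[-0.062, 0.998, 0.003], [0.998, 0.062, 0.0], [0.0, 0.003, -1.0]]
ft_force: [3.6, 0.0, 5.5]
finger_gap: 0.005
grasp_force: 2.9
```

```bash
python3 -m inch '[[[0,0,-0.001],[0,0,0]],[[-0.015,-0.001,-0.001],[0,0,0]],[[-0.03,-0.002,-0.0015],[0,0,0]],[[-0.045,-0.003,-0.0015],[0,0,0]],[[-0.06,-0.004,-0.0015],[0,0,0]]]'; python3 -c "
from h import *
cam('wrist','w3.png')"
```

```text
time_s: 9.12
tcp_pos: [557.7, 92.7, 24.3]
tool_rot: [[-0.062, 0.998, 0.004], [0.998, 0.062, 0.001], [0.0, 0.004, -1.0]]
ft_force: [4.7, 0.5, 10.0]
finger_gap: 0.004
grasp_force: 4.6
```

View pics/w3.png

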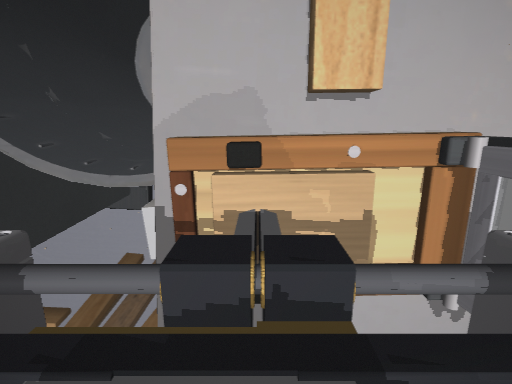

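The blank is moving with the fingers. Its near end is at u≈212 and the stop face at u≈196, which leaves roughly 11 to 14 mm.

```bash
python3 -m inch '[[[-0.012,-0.001,0],[0,0,0]],[[-0.024,-0.002,0],[0,0,0]],[[-0.034,-0.002,0],[0,0,0]],[[-0.042,-0.003,0],[0,0,0]],[[-0.046,-0.003,0],[0,0,0]]]'; python3 -m inch '[[[-0.004,0,0],[0,0,0]],[[-0.008,-0.001,0],[0,0,0]],[[-0.012,-0.001,0],[0,0,0]],[[-0.012,-0.001,0],[0,0,0]]]'
```

```text
time_s: 9.58
tcp_pos: [546.2, 91.9, 24.3]
tool_rot: [[-0.062, 0.998, 0.004], [0.998, 0.062, 0.001], [0.0, 0.004, -1.0]]
ft_force: [5.1, 0.9, 8.6]
finger_gap: 0.004
grasp_force: 4.4
time_s: 9.92
tcp_pos: [543.3, 91.7, 24.3]
tool_rot: [[-0.062, 0.998, 0.004], [0.998, 0.062, 0.001], [0.0, 0.004, -1.0]]
ft_force: [4.9, 0.4, 8.7]
finger_gap: 0.007
grasp_force: 4.7
```

```bash
python3 -m inch '[[[-0.004,0,0],[0,0,0]],[[-0.008,-0.001,0],[0,0,0]],[[-0.012,-0.001,0],[0,0,0]],[[-0.012,-0.001,0],[0,0,0]]]'; python3 -c "
from h import *
c=cam('wrist')
im=cv2.resize(c['img'][130:240,150:400],None,fx=3.2,fy=3.2,interpolation=cv2.INTER_CUBIC)
cv2.imwrite('pics/w4.png',im[:,:,::-1])"
```

```text
time_s: 10.25
tcp_pos: [540.4, 91.4, 24.3]
tool_rot: [[-0.062, 0.998, 0.004], [0.998, 0.062, 0.001], [0.0, 0.004, -1.0]]
ft_force: [4.9, 0.3, 9.2]
finger_gap: 0.006
grasp_force: 4.6
```

View pics/w4.png

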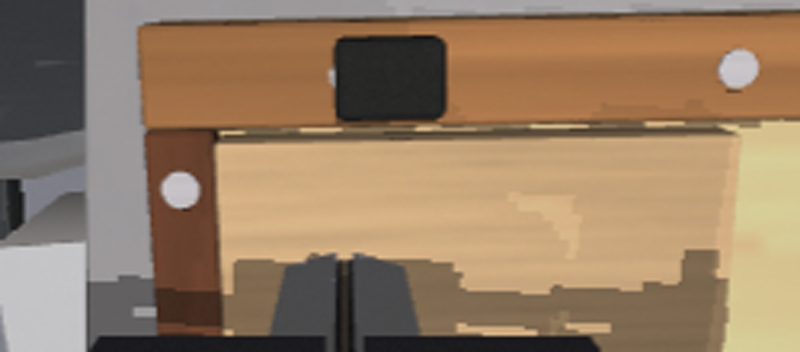

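The blank's near edge meets the stop face at crop x≈218 with no floor showing. I'll seat it with one more short pull, then lift and check.

```bash
python3 -m inch '[[[-0.006,0,-0.001],[0,0,0]],[[-0.012,-0.001,-0.001],[0,0,0]],[[-0.02,-0.001,-0.001],[0,0,0]],[[-0.02,-0.001,-0.001],[0,0,0]]]'; python3 -m inch '[[[0,0,0.02],[0,0,0]],[[0,0,0.1],[0,0,0]],[[0,0,0.25],[0,0,0]],[[0,0,0.4],[0,0,0]],[[0,0,0.5],[0,0,0]]]'; python3 -m inch '[[[0,0,0.15],[0,0,0]],[[0,0,0.25],[0,0,0]],[[0,0,0.3],[0,0,0]],[[0,0,0.3],[0,0,0]],[[0,0,0.3],[0,0,0]]]'; python3 -c "
from h import *
c=cam('wrist','w5.png')"
```

```text
time_s: 10.63
tcp_pos: [535.7, 91.2, 24.3]
tool_rot: [[-0.062, 0.998, 0.005], [0.998, 0.062, 0.001], [0.0, 0.005, -1.0]]
ft_force: [6.4, 0.0, 11.6]
finger_gap: 0.006
grasp_force: 5.7
time_s: 11.05
tcp_pos: [533.7, 91.3, 150.9]
tool_rot: [[-0.062, 0.998, 0.001], [0.998, 0.062, 0.0], [0.0, 0.001, -1.0]]
ft_force: [0.3, 0.4, 0.9]
finger_gap: 0.006
grasp_force: 0.0
time_s: 11.47
tcp_pos: [533.3, 90.6, 222.6]
tool_rot: [[-0.062, 0.998, 0.0], [0.998, 0.062, -0.0], [-0.0, 0.0, -1.0]]
ft_force: [-0.0, -0.4, -0.6]
finger_gap: 0.005
grasp_force: 0.0
```

View pics/w5.png

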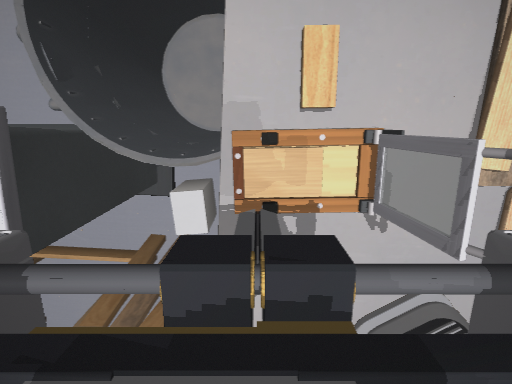

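The blank lies against the stop at u≈244, with its far end at u≈323 and the guard still open. I'll check the numbers, including that the blank lies flat.

```bash
python3 - <<'E'
from h import *
c=load('wrist')
o=np.array([601.8,95.4,0]);y=np.radians(3.6);R=np.array([[np.cos(y),np.sin(y),0],[-np.sin(y),np.cos(y),0],[0,0,1]])
for v in (155,172,190):
    P=[R@(px(c,u,v)-o) for u in range(236,362)]
    print(v,[(round(p[0]),round(p[2],1)) for p in P[::6]])
    print('edge',[(round(p[0],1),round(p[2],1)) for p in P[82:92]])
s=manip.observe();print(s['time_s'])
E
```

```text
155 [(-99, np.float64(22.0)), (-90, np.float64(21.4)), (-82, np.float64(23.3)), (-74, np.float64(23.8)), (-66, np.float64(23.6)), (-57, np.float64(23.7)), (-49, np.float64(23.1)), (-41, np.float64(24.0)), (-33, np.float64(23.9)), (-24, np.float64(23.8)), (-16, np.float64(23.5)), (-8, np.float64(22.7)), (0, np.float64(23.4)), (9, np.float64(23.3)), (17, np.float64(23.5)), (28, np.float64(11.6)), (37, np.float64(11.3)), (45, np.float64(11.8)), (53, np.float64(12.0)), (62, np.float64(11.2)), (70, np.float64(12.0))]
edge [(np.float64(14.0), np.float64(24.2)), (np.float64(15.4), np.float64(24.0)), (np.float64(16.9), np.float64(23.5)), (np.float64(18.2), np.float64(23.6)), (np.float64(19.8), np.float64(22.9)), (np.float64(23.8), np.float64(11.8)), (np.float64(25.2), np.float64(11.6)), (np.float64(26.7), np.float64(11.4)), (np.float64(28.1), np.float64(11.6)), (np.float64(29.4), np.float64(12.0))]
172 [(-99, np.float64(21.5)), (-91, np.float64(21.3)), (-82, np.float64(23.4)), (-74, np.float64(23.7)), (-66, np.float64(23.3)), (-57, np.float64(23.7)), (-49, np.float64(24.2)), (-40, np.float64
[... 922 characters left out ...]
p.float64(23.3)), (-23, np.float64(23.5)), (-15, np.float64(23.6)), (-6, np.float64(23.7)), (2, np.float64(23.1)), (11, np.float64(23.4)), (19, np.float64(23.5)), (31, np.float64(11.5)), (40, np.float64(11.8)), (48, np.float64(11.9)), (57, np.float64(11.4)), (66, np.float64(11.5)), (74, np.float64(14.0))]
edge [(np.float64(16.5), np.float64(23.7)), (np.float64(18.0), np.float64(23.6)), (np.float64(19.4), np.float64(23.5)), (np.float64(21.0), np.float64(22.7)), (np.float64(25.0), np.float64(12.2)), (np.float64(26.7), np.float64(10.9)), (np.float64(28.2), np.float64(10.9)), (np.float64(29.6), np.float64(11.2)), (np.float64(31.0), np.float64(11.5)), (np.float64(32.4), np.float64(11.4))]
11.5167
```

The blank's top is flat at about 23.5 mm, and its far edge is at jig x ≈ 21.5 mm, which is exactly where it should be when fully home.

```bash
python3 -c "
from workcell import manip
print(manip.sign_off())"
```

```text
the job is handed in; nothing more can be done
None
```

The guard is resting open, the blank lies flat and fully home against the near stop, none of the other things on the bench were touched, and the job was handed in at 11.5 s.

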